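Pass a tote through the feed-lane gate

ROBOT

A 6-joint arm with a two-finger parallel gripper is mounted at the origin on the work surface. World frame = base frame: x ahead of the robot, y to its left, z up, the work surface at z = 0. Lengths are in mm, angles in degrees, forces in N, time in s.
With the tool pointing down it reaches from about 350 to 850 mm from the base axis. Payload 8.1 kg.
Tool frame: the origin (TCP) lies between the finger pads; the fingertips stand r.nose_length ahead of it and the grasp point (between the pads) lies 3 mm ahead of it (r.nose_length is the distance from the TCP to the fingertips, in mm); x points along the fingers, y is the direction in which the jaws open and shut, and the axes are right-handed (so a half turn about x gives the same grasp; the last joint's range is limited). The gripper opens to 85 mm and grips with 20 to 120 N. Pads are 22 mm wide; open, the fingers measure 114 mm over their backs; the gripper's body (76 mm by 85 mm) begins 54 mm behind the grasp point. The pads swing forward as they close: fully open they stand 13 mm farther back than shut.
Start: joints at [-78.862, 7.471, 85.268, -0, 87.261, -4.893], TCP at [165.718, -576.665, 253.292] pointing down, gripper open.
Joint ranges: [-169.43, 169.43], [-51.17, 129.36], [1.28, 143.12], [-76.62, 256.62], [0, 156.53], [-152.29, 152.29]. Speed limits (degrees/s): [136.94, 136.94, 159.86, 180, 180, 180].

INTERFACE

Orientations are given as [roll, pitch, yaw] about the fixed x, y, z axes, in that order (R = Rz(yaw) Ry(pitch) Rx(roll)).
In Python, from bench import sense, optics, order, r gives the robot as it stands.
- The arm moves only by the tool carry_out, never from a script. Its argument "commands" is one flat list of numbers, 7 for each row, row after row: the shift along the tool's x, y, z in m, then the turn, a rotation vector about the tool's x, y, z in degrees, then the closure, from -1 (fully open) to 1 (shut), so that 0 is half open. A call has 1 to 12 rows; each row is the pose to reach, as a shift and turn from the pose measured when the call began, along the tool's axes at that moment; what a row does not reach only later rows make up. A row lasts 1/8 s, in which the tool goes at most 62.5 mm and 10.7 degrees, less where a joint would pass 70% of its speed; a pose out of reach is approached as far as the arm can. A call with a gripper value outside its range is refused whole. The fingers move at their own pace and stop on an object; "grip_force" is the grip in N (left out, the last holds). Time passes only in rows, so rows that repeat a pose let the fingers close. It gives the time, the measured TCP pose, the force and the opening at its end, in the units of the state.
- sense(): the state, without advancing time (a new reading comes with each control period).
- optics.snapshot(name): name is "side" or "top"; returns (picture, depth): 384x512x3 uint8, red, green, blue; 384x512 float32, mm along the optical axis (not along the pixel's ray), 0 where there is no reading.
- optics.calibration(name): a dict with "mtx" (3x3 intrinsics, pixels), "extrinsics" (4x4, takes a point from camera to world coordinates). Camera axes: x right, y up, looking along -z (the intrinsics and any distortion apply to the point x, -y, -z); pixel columns grow to the right and rows downward; lengths in mm; the calibration is good to about 2 mm. A picture is of the moment at which its call begins. calibration takes no time and is no camera call.
- order.hand_in(): hands the job in, once; it reports no verdict.
The state is a dict: "time": time; "joint_pos": joint angles; "qd": joint speeds; "joint_efforts": joint torques, N m; "tool_pos": TCP position; "tcp_rot": TCP orientation; "ft_force": force on the tool from outside, world axes, zero at the start; "wrist_torque": the same for the moment, N m; "finger_gap": finger opening in mm.
Only numpy, scipy, OpenCV 4.12 (cv2) and the standard library are available. Lean on these libraries where they do the work, as an engineer would, in place of code of your own. Each camera call takes 0.05 s, during which the arm holds its last target. There are 200 camera calls.

TASK

Pull the gate knob on the side of the feed lane straight out until it stays out by itself, and slide the tote along the lane, without lifting it out, past the open gate until it rests against the end stop. Then push the knob fully home so that the gate closes behind the tote, let go, and leave the other things on the bench where they are.

Things in the scene. Friction and masses are not known exactly. Their poses are not given: they have to be found in the camera images.
- lane: Fixed roller lane with two aluminium side rails. Frame: on the bench under its centre, y along the lane (the tote travels to +y; within 0.2 rad of world y), z up, knob on the -x side. Outside 108 mm (x) by 496 mm (y), inside 92 by 480; rails and end walls 8 mm thick, tops 60 mm above the bench, the free-running rollers' top 20 mm. Mid-point of the gate is at lane y = 10 mm.
- lane_stop (a point): Middle of the end stop's inner face (the lane's +y end) at rail-top height: lane frame (0, 240, 60) mm.
- knob (a joint): Travel (m) of the push-pull knob along the lane's -x: 0 = home (gate tongue, 20 mm wide, sticks 28 mm into the lane and blocks the tote), 0.032 = fully out (tongue behind the rail). Knob, rod and tongue are one piece. An over-centre toggle holds it at either end (about 7 N to move it, friction included) and snaps it onward once past the middle, 16 mm.
- knob_grip (a point): Centre of the knob's round black head, moves with it: 46 mm diameter, 28 mm long, axis level along the lane's x, 62 mm above the bench. In the lane frame at y = 10, x = -116 mm home, -148 mm out. Its 16 mm rod leaves 28 mm between head and grey housing (face at x = -74, y -25 to 45, 95 mm high) when home. Can be pinched from above across the lane's y.
- tote: Loose grey open tote of spare parts, 84 mm (x) by 130 mm (y) by 60 mm high, about 0.6 kg, with a fixed carry bar. Origin at the centre of its underside, axes along the lane's (4 mm play each side). Starts on the rollers on the -y side of the gate; its origin is at lane y = 175 mm when it touches the end stop.
- tote_bar (a point): Middle of the carry bar: black round bar 18 mm thick along the tote's y, 95 mm above the tote's underside (115 mm above the bench), 114 mm clear between two end posts, 24 mm wide (x), that rise to 104 mm. Free under it down to 34 mm above the underside, where the parts lie.
- bottle: Bystander: white bottle, 68 mm diameter, 150 mm high; origin at the centre of its underside.
- tub: Bystander: white round tub, 90 mm diameter, 100 mm high; origin at the centre of its underside.
- carton: Bystander: cardboard carton 90 by 120 by 70 mm high; origin at the centre of its underside.
- wheel: Bystander: black rubber wheel lying flat, 100 mm diameter, 42 mm high; origin at the centre of its underside.
Not all that is in view belongs to the job. Of the things shaped like the tote, the grey one is meant.

How it is judged:
By the outcome, as a careful person would: the job done as asked, in the order asked, and still so for the second after the job is handed in, with the robot touching nothing.
It also fails if it takes over 64 s, if anything falls off the work surface, if the arm or the gripper's body presses on something with over 40 N, if the wrist force passes 120 N, or if a joint passes its speed limit or range.

## Working session

There is one attempt and no reset: what is moved stays moved. The work goes in short steps, Python scripts to look and compute and a tool call to move; the robot and the scene stay as the last step left them, time stands still between calls to the robot, and variables do not carry over. Pictures are saved under pics/ and viewed, about 8 in all and at most 12, crops included, and the job is handed in when it is done.

Besides the shell and the picture viewer there is one more tool, called after "Request:" as name(argument=value, ...) on one line, values as JSON. carry_out: Moves the arm, as the interface text tells. Its arguments: {"type":"object","properties":{"commands":{"type":"array","items":{"type":"number"}},"grip_force":{"type":"number"}},"required":["commands"]}

```bash
ls; mkdir -p pics; cat > h.py <<'E'
from bench import sense, optics, order, r
import numpy as np, cv2
def snap(n,f=None):
    p,d=optics.snapshot(n)
    if f: cv2.imwrite(f'pics/{f}.png',cv2.cvtColor(p,cv2.COLOR_RGB2BGR))
    return p,d
def cloud(n,d):
    c=optics.calibration(n);K=c['mtx'];E=c['extrinsics']
    v,u=np.mgrid[:384,:512]
    P=np.stack([(u-K[0,2])/K[0,0]*d,-(v-K[1,2])/K[1,1]*d,-d],-1)
    return P@E[:3,:3].T+E[:3,3]
E
python3 - <<'E'
from h import *
for n in('side','top'):
    p,d=snap(n,n+'0'); np.savez(n+'0',p=p,d=d,w=cloud(n,d)); c=optics.calibration(n); print(n,c)
print(r.nose_length,sense())
E
```

```text
pics
side {'mtx': array([[449.90820273,   0.        , 247.51552763],
       [  0.        , 449.90820273, 186.63004929],
       [  0.        ,   0.        ,   1.        ]]), 'extrinsics': array([[-9.16009933e-01,  1.95005429e-01, -3.50569087e-01,
         1.31442221e+02],
       [-4.00795787e-01, -4.81885662e-01,  7.79197630e-01,
         9.63575410e+02],
       [-1.69864480e-02,  8.54259382e-01,  5.19569407e-01,
         7.38765363e+02],
       [ 0.00000000e+00,  0.00000000e+00,  0.00000000e+00,
         1.00000000e+00]])}
top {'mtx': array([[441.52305545,   0.        , 256.96051372],
       [  0.        , 441.52305545, 196.31771206],
       [  0.        ,   0.        ,   1.        ]]), 'extrinsics': array([[-2.57149258e-02,  9.86584718e-01, -1.61212088e-01,
         3.07152412e+02],
       [-9.99669156e-01, -2.52869787e-02,  4.70604541e-03,
        -4.98133857e+00],
       [ 5.66345844e-04,  1.61279768e-01,  9.86908565e-01,
         1.71767585e+03],
       [ 0.00000000e+00,  0.00000000e+00,  0.00000000e+00,
         1.00000000e+00]])}
22.0 {'time': 0.1, 'joint_pos': array([-7.88635452e+01,  7.51006230e+00,  8.53223524e+01, -1.73004449e-03,
        8.72618022e+01, -4.89084222e+00]), 'qd': array([ 0.00909192,  0.03233178, -0.05313691, -0.01398044, -0.02849396,
        0.03541363]), 'joint_efforts': array([ 2.27733690e-03, -5.70946884e+01, -5.01942658e+01, -1.78084229e-04,
        8.04485200e-03, -1.92239014e-05]), 'tool_pos': array([ 165.60318912, -576.22241005,  252.36338322]), 'tcp_rot': array([-93.8401587 ,  89.9057673 , 102.18722238]), 'ft_force': array([ 0.71425941, -0.53043207,  0.98285907]), 'wrist_torque': array([ 0.0364323 , -0.04460192,  0.01576458]), 'finger_gap': 85.44276372416353}
```

View pics/top0.png

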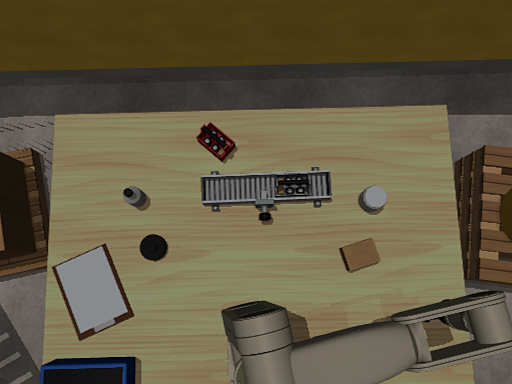

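View pics/side0.png

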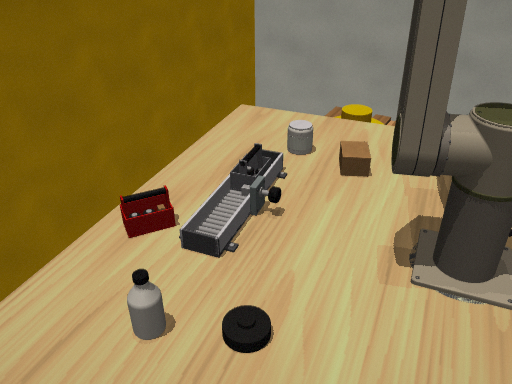

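The top view shows the lane at cols 202–330, rows 170–208, with the knob head at (265,216). Two tote-shaped things are in view: the grey one in the lane at (293,185) and a red one at (216,141). The grey one fits the description, so I'll confirm it in a crop and measure.

```bash
python3 - <<'E'
from h import *
t=np.load('top0.npz');s=np.load('side0.npz')
c=cv2.cvtColor(t['p'],cv2.COLOR_RGB2BGR)
a=cv2.resize(c[155:230,190:345],None,fx=5,fy=5,interpolation=cv2.INTER_CUBIC)
cv2.imwrite('pics/crop0.png',a)
w=t['w'];z=w[...,2]
print('bench z',np.median(z[250:300,180:220]))
# lane blob from height in top view
roi=np.zeros(z.shape,bool);roi[160:225,190:345]=1
m=roi&(z>48)&(z<70)   # rail tops
ro=(w[...,0]>0)
P=w[m]
(cx,cy),(W,H),ang=cv2.minAreaRect(P[:,:2].astype(np.float32));print('rail rect incl knob',cx,cy,W,H,ang)
m2=m.copy();m2[207:]=0
print('rail rect rows<207',cv2.minAreaRect(w[m2][:,:2].astype(np.float32)))
# bar : z 105..125
b=roi&(z>100)&(z<130); b[:,:275]=0
Q=w[b];print('bar',len(Q),Q.mean(0),cv2.minAreaRect(Q[:,:2].astype(np.float32)))
k=roi&(z>65)&(z<95);k[:210]=0;K=w[k];print('knob top',len(K),K.mean(0) if len(K) else 0,K.min(0),K.max(0))
# side
W=s['w'];g=s['p'].astype(int)
for nm,(r0,r1,c0,c1,z0,z1) in dict(bar=(140,190,225,290,108,120),knob=(180,210,262,290,40,100)).items():
    R=np.zeros((384,512),bool);R[r0:r1,c0:c1]=1
    M=R&(W[...,2]>z0)&(W[...,2]<z1)&(g.sum(2)<110)
    Q=W[M];print('side',nm,len(Q),np.median(Q,0),cv2.minAreaRect(Q[:,:2].astype(np.float32)),Q[:,2].min(),Q[:,2].max())
M=(W[...,2]>54)&(W[...,2]<64);M[:145]=0;M[252:]=0;M[:,:178]=0;M[:,290:]=0
print('side rails',cv2.minAreaRect(W[M][:,:2].astype(np.float32)))
E
```

```text
bench z 0.1832465513587067
rail rect incl knob 579.2869262695312 -46.35560607910156 185.35098266601562 495.41650390625 0.9866868257522583
rail rect rows<207 ((605.5515747070312, -45.90325927734375), (132.8138427734375, 495.41650390625), 0.9866868257522583)
bar 168 [ 617.72617151 -145.96017231  120.86246316] ((618.717041015625, -145.36012268066406), (21.692054748535156, 123.87908172607422), 0.7738797664642334)
knob top 91 [501.43666097 -37.91853696  78.11952889] [486.25075797 -60.05879312  65.52222801] [523.97154617 -14.92006108  92.98849975]
side bar 65 [ 613.11695847 -134.77299225  116.84303807] ((614.8958740234375, -143.54074096679688), (123.69226837158203, 16.346670150756836), 86.19788360595703) 108.14187909481802 119.89723290005031
side knob 164 [496.37627287 -27.24326775  70.68176717] ((516.5889892578125, -40.64219284057617), (39.278343200683594, 63.657039642333984), 76.68394470214844) 46.21493116478928 86.98985531375922
side rails ((581.1094360351562, -50.446075439453125), (186.2723846435547, 502.189697265625), 1.5543221235275269)
```

View pics/crop0.png

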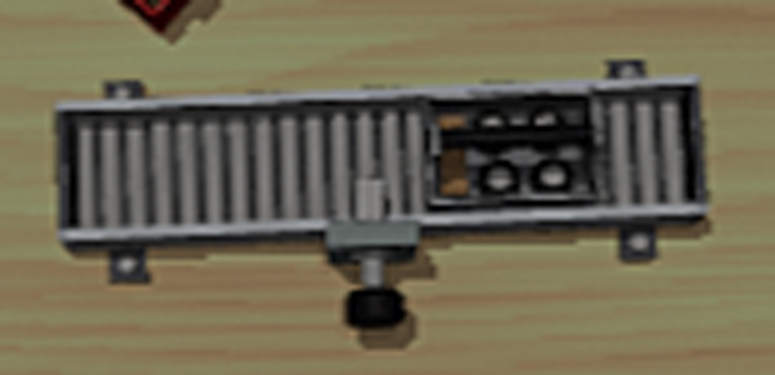

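The crop confirms the grey open tote with its black carry bar in the lane, about x 430–595, y 95–210 in the crop. The tongue sits just left of it and the knob head is at crop (375,308). Cross-checks agree: rails 495 mm long, bar at z≈117–121, and knob 116 mm in front of the bar line.

Estimate: lane centre (616.5,-46), yaw about 1°. Knob centre is (500.5,-38), and the bar is (617,-145).

```bash
cat >> h.py <<'E'
from scipy.spatial.transform import Rotation as Ro
def cur():
    s=sense();return np.array(s['tool_pos']),Ro.from_euler('xyz',s['tcp_rot'],degrees=True),s
def down(a):
    a=np.radians(a);y=np.array([np.cos(a),np.sin(a),0]);x=np.array([0,0,-1.])
    return Ro.from_matrix(np.stack([x,y,np.cross(x,y)],1))
def go(p,a):
    p0,R0,s=cur();T=down(a)
    print('to',p,a,'shift m',np.round(R0.inv().apply(np.array(p)-p0)/1000,4),'rotvec',np.round((R0.inv()*T).as_rotvec(degrees=True),2))
def st():
    p,R,s=cur();y=R.as_matrix()[:,1];print('t',s['time'],'p',p.round(1),'a',np.degrees(np.arctan2(y[1],y[0])).round(2),'xz',R.as_matrix()[2,0].round(4),'F',s['ft_force'].round(1),'gap',round(s['finger_gap'],1),'j',s['joint_pos'].round(1))
E
python3 -c "
from h import *
st(); go([500.5,-38,180],91); go([500.5,-38,180],-89)"
```

```text
t 0.1 p [ 165.6 -576.2  252.4] a -73.97 xz -1.0 F [ 0.7 -0.5  1. ] gap 85.4 j [-78.9   7.5  85.3  -0.   87.3  -4.9]
to [500.5, -38, 180] 91 shift m [ 0.0731 -0.4247 -0.4705] rotvec [-1.6497e+02 -1.4000e-01  1.0000e-02]
to [500.5, -38, 180] -89 shift m [ 0.0731 -0.4247 -0.4705] rotvec [1.503e+01 1.000e-02 9.000e-02]
```

Request:
carry_out(commands=[0,-0.425,-0.4705,15,0,0,-1,0,-0.425,-0.4705,15,0,0,-1,0,-0.425,-0.4705,15,0,0,-1,0,-0.425,-0.4705,15,0,0,-1,0,-0.425,-0.4705,15,0,0,-1,0,-0.425,-0.4705,15,0,0,-1,0,-0.425,-0.4705,15,0,0,-1,0,-0.425,-0.4705,15,0,0,-1,0,-0.425,-0.4705,15,0,0,-1,0,-0.425,-0.4705,15,0,0,-1,0,-0.425,-0.4705,15,0,0,-1,0,-0.425,-0.4705,15,0,0,-1])

```text
time: 1.6
tool_pos: [500.3, -37.4, 252.6]
tcp_rot: [-42.9, 89.9, 138.3]
ft_force: [0.9, -0.1, 0.4]
finger_gap: 85.2
```

```bash
python3 -c "
from h import *
st(); go([500.5,-38,66],-89)"
```

```text
t 1.6 p [500.3 -37.4 252.6] a -88.86 xz -1.0 F [ 0.9 -0.1  0.4] gap 85.2 j [-1.020e+01 -7.800e+00  1.006e+02  1.000e-01  8.730e+01  7.870e+01]
to [500.5, -38, 66] -89 shift m [ 0.1866  0.0009 -0.0005] rotvec [0.14 0.09 0.08]
```

Request:
carry_out(commands=[0.05,0.0006,-0.0005,0,0,0,-1,0.09,0.0006,-0.0005,0,0,0,-1,0.12,0.0006,-0.0005,0,0,0,-1,0.15,0.0006,-0.0005,0,0,0,-1,0.175,0.0006,-0.0005,0,0,0,-1,0.19,0.0006,-0.0005,0,0,0,-1,0.19,0.0006,-0.0005,0,0,0,-1,0.19,0.0006,-0.0005,0,0,0,-1])

```text
time: 2.6
tool_pos: [501.1, -38.3, 63.7]
tcp_rot: [-87.1, 89.9, 94.0]
ft_force: [-0.0, -0.3, 0.0]
finger_gap: 85.5
```

Request:
carry_out(commands=[0,0,0,0,0,0,0,0,0,0,0,0,0,0.3,0,0,0,0,0,0,1,0,0,0,0,0,0,1,0,0,0,0,0,0,1,0,0,0,0,0,0,1,0,0,0,0,0,0,1,0,0,0,0,0,0,1], grip_force=40)

```text
time: 3.6
tool_pos: [502.1, -41.4, 65.8]
tcp_rot: [110.9, 89.7, -68.0]
ft_force: [-6.8, -14.8, 10.8]
finger_gap: 44.2
```

```bash
python3 -c "
from h import *
st(); snap('side','side1')
p,d=snap('top');cv2.imwrite('pics/t1.png',cv2.resize(p[155:230,190:345,::-1],None,fx=5,fy=5))"
```

```text
t 3.6 p [502.1 -41.4  65.8] a -88.92 xz -1.0 F [ -6.8 -14.8  10.8] gap 44.2 j [-10.4   2.8 110.8  -0.3  66.2  78.6]
```

Request:
carry_out(commands=[0,0,0,0,0,0,1,0,0,0.005,0,0,0,1,0,0,0.01,0,0,0,1,0,0,0.015,0,0,0,1,0,0,0.02,0,0,0,1,0,0,0.025,0,0,0,1,0,0,0.03,0,0,0,1,0,0,0.034,0,0,0,1,0,0,0.034,0,0,0,1,0,0,0.034,0,0,0,1])

```text
time: 4.95
tool_pos: [469.9, -42.2, 66.1]
tcp_rot: [143.2, 89.5, -35.7]
ft_force: [10.9, -4.4, -8.5]
finger_gap: 44.2
```

```bash
python3 -c "
from h import *
st()
p,d=snap('side');cv2.imwrite('pics/s2.png',cv2.resize(p[120:260,170:330,::-1],None,fx=4,fy=4))"
```

```text
t 4.95 p [469.9 -42.2  66.1] a -88.93 xz -1.0 F [10.9 -4.4 -8.5] gap 44.2 j [-11.2  -2.5 116.1  -0.2  66.   77.8]
```

View pics/s2.png

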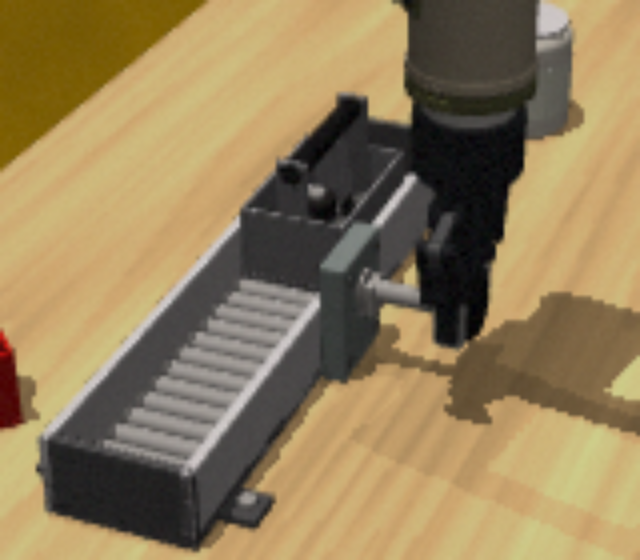

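The knob moved 32 mm. The crop shows the rod extended at about (395,290) and no tongue in the lane. Next I release and rise.

Request:
carry_out(commands=[0,0,-0.0005,0,0,0,1,0,0,-0.0005,0,0,0,-1,0,0,-0.0005,0,0,0,-1,0,0,-0.0005,0,0,0,-1,0,0,-0.0005,0,0,0,-1,0,0,-0.0005,0,0,0,-1,-0.03,0,-0.0005,0,0,0,-1,-0.07,0,-0.0005,0,0,0,-1,-0.12,0,-0.0005,0,0,0,-1,-0.15,0,-0.0005,0,0,0,-1,-0.15,0,-0.0005,0,0,0,-1])

```text
time: 6.38
tool_pos: [471.2, -41.8, 219.4]
tcp_rot: [153.7, 89.2, -25.2]
ft_force: [0.2, 0.1, -0.8]
finger_gap: 85.6
```

```bash
python3 - <<'E'
from h import *
st(); go([617,-145,216],1)
p,d=snap('top');w=cloud('top',d)
R=np.zeros((384,512),bool);R[160:235,190:345]=1
Z=w[...,2];k=R&(Z>65)&(Z<95)&(w[...,0]<525)&(w[...,0]>430);Q=w[k];print('top knob',len(Q),Q.min(0),Q.max(0))
p,d=snap('side');W=cloud('side',d)
dark=p.astype(int).sum(2)<110
k=dark&(W[...,2]>35)&(W[...,2]<90)&(W[...,0]>430)&(W[...,0]<540)&(abs(W[...,1]+40)<40);Q=W[k];print('side knob',len(Q),Q.min(0),Q.max(0))
b=dark&(W[...,2]>108)&(W[...,2]<126)&(abs(W[...,0]-617)<30)&(W[...,1]<-60)&(W[...,1]>-230);Q=W[b];print('bar',len(Q),np.median(Q,0),cv2.minAreaRect(Q[:,:2].astype(np.float32)))
E
```

```text
t 6.375 p [471.2 -41.8 219.4] a -88.93 xz -0.9999 F [ 0.2  0.1 -0.8] gap 85.6 j [-11.1 -12.3 108.   -0.2  83.5  77.8]
to [617, -145, 216] 1 shift m [ 0.0058  0.1059 -0.1437] rotvec [-89.92  -0.28  -0.83]
top knob 4 [455.1754356  -28.47260972  69.11141935] [459.98837817 -17.47874862  78.80753244]
side knob 158 [455.09464961 -54.77509324  47.67017641] [482.53138227 -17.95612145  85.90930666]
bar 127 [ 614.78111447 -139.71196319  120.66585647] ((618.8087158203125, -144.19711303710938), (19.045446395874023, 123.45358276367188), 0.21768489480018616)
```

The knob stays out, with its head at x 455–482. Moving over the bar at (618,-144.5).

Request:
carry_out(commands=[0.003,0.106,-0.145,-89.9,-0.3,-0.8,-1,0.003,0.106,-0.145,-89.9,-0.3,-0.8,-1,0.003,0.106,-0.145,-89.9,-0.3,-0.8,-1,0.003,0.106,-0.145,-89.9,-0.3,-0.8,-1,0.003,0.106,-0.145,-89.9,-0.3,-0.8,-1,0.003,0.106,-0.145,-89.9,-0.3,-0.8,-1,0.003,0.106,-0.145,-89.9,-0.3,-0.8,-1,0.003,0.106,-0.145,-89.9,-0.3,-0.8,-1,0.003,0.106,-0.145,-89.9,-0.3,-0.8,-1,0.003,0.106,-0.145,-89.9,-0.3,-0.8,-1,0.003,0.106,-0.145,-89.9,-0.3,-0.8,-1,0.003,0.106,-0.145,-89.9,-0.3,-0.8,-1])

```text
time: 7.98
tool_pos: [616.1, -144.7, 213.7]
tcp_rot: [-98.1, 89.6, 172.8]
ft_force: [0.5, 0.6, 0.0]
finger_gap: 85.5
```

```bash
python3 -c "
from h import *
st(); go([618,-144.5,115],1)"
```

```text
t 7.975 p [ 616.1 -144.7  213.7] a 0.92 xz -1.0 F [0.5 0.6 0. ] gap 85.5 j [-17.8  14.   82.1  -0.1  84.3 -18.7]
to [618, -144.5, 115] 1 shift m [ 0.0987  0.0025 -0.0001] rotvec [-0.08 -0.05  0.37]
```

Request:
carry_out(commands=[0.04,0.002,0,0,0,0.4,-1,0.07,0.002,0,0,0,0.4,-1,0.09,0.002,0,0,0,0.4,-1,0.099,0.002,0,0,0,0.4,-1,0.099,0.002,0,0,0,0.4,-0.5,0.099,0.002,0,0,0,0.4,0,0.099,0.002,0,0,0,0.4,1,0.099,0.002,0,0,0,0.4,1,0.099,0.002,0,0,0,0.4,1,0.099,0.002,0,0,0,0.4,1,0.099,0.002,0,0,0,0.4,1,0.099,0.002,0,0,0,0.4,1], grip_force=30)

```text
time: 9.48
tool_pos: [618.1, -144.8, 115.6]
tcp_rot: [101.5, 89.9, 12.4]
ft_force: [0.4, -0.1, 5.4]
finger_gap: 16.9
```

```bash
python3 -c "
from h import *
st(); go([613.5,129,115],1)"
```

```text
t 9.475 p [ 618.1 -144.8  115.6] a 0.92 xz -1.0 F [ 0.4 -0.1  5.4] gap 16.9 j [-17.8  18.4  87.4   0.1  74.1 -18.8]
to [613.5, 129, 115] 1 shift m [ 8.000e-04 -2.000e-04 -2.738e-01] rotvec [-0.08 -0.02 -0.12]
```

Gripped (gap 16.9 on the 18 mm bar). I'll slide along the lane, with the last part slow.

Request:
carry_out(commands=[0,0,-0.01,0,0,0,1,0,0,-0.03,0,0,0,1,0,0,-0.05,0,0,0,1,0,0,-0.075,0,0,0,1,0,0,-0.1,0,0,0,1,0,0,-0.125,0,0,0,1,0,0,-0.15,0,0,0,1,0,0,-0.175,0,0,0,1,0,0,-0.2,0,0,0,1,0,0,-0.22,0,0,0,1,0,0,-0.235,0,0,0,1,0,0,-0.24,0,0,0,1])

```text
time: 10.98
tool_pos: [614.1, 96.3, 115.7]
tcp_rot: [101.1, 89.9, 12.1]
ft_force: [0.9, -2.1, 3.4]
finger_gap: 17.0
```

```bash
python3 -c "
from h import *
st(); go([613.5,129,115],1)"
```

```text
t 10.975 p [614.1  96.3 115.7] a 0.99 xz -1.0 F [ 0.9 -2.1  3.4] gap 17.0 j [ 4.2 16.5 89.7  0.  73.7  3.2]
to [613.5, 129, 115] 1 shift m [ 0.0007 -0.     -0.0327] rotvec [-0.01 -0.02 -0.11]
```

Request:
carry_out(commands=[0,0,-0.006,0,0,0,1,0,0,-0.012,0,0,0,1,0,0,-0.018,0,0,0,1,0,0,-0.022,0,0,0,1,0,0,-0.025,0,0,0,1,0,0,-0.028,0,0,0,1,0,0,-0.031,0,0,0,1,0,0,-0.033,0,0,0,1,0,0,-0.035,0,0,0,1,0,0,-0.035,0,0,0,1])

```text
time: 12.22
tool_pos: [613.4, 129.5, 115.8]
tcp_rot: [28.3, 89.8, -60.8]
ft_force: [-1.6, -9.3, 5.2]
finger_gap: 16.9
```

Request:
carry_out(commands=[0,0,-0.002,0,0,0,1,0,0,-0.002,0,0,0,1,0,0,-0.002,0,0,0,1])

```text
time: 12.6
tool_pos: [613.4, 129.5, 115.8]
tcp_rot: [10.3, 89.7, -78.8]
ft_force: [-1.5, -10.7, 5.0]
finger_gap: 16.8
```

Request:
carry_out(commands=[0,0,-0.0003,0,0,0,1,0,0,-0.0003,0,0,0,0.4,0,0,-0.0003,0,0,0,0.2,0,0,-0.0003,0,0,0,0,0,0,-0.0003,0,0,0,0,0,0,-0.0003,0,0,0,0,-0.03,0,-0.0003,0,0,0,0,-0.07,0,0,0,0,0,0,-0.11,0,0,0,0,0,0,-0.11,0,0,0,0,0,0])

```text
time: 13.85
tool_pos: [615.7, 130.5, 231.0]
tcp_rot: [64.6, 89.4, -24.5]
ft_force: [0.3, 0.0, 0.6]
finger_gap: 43.1
```

```bash
python3 - <<'E'
from h import *
st(); go([440,-40,225],-89)
p,d=snap('side');W=cloud('side',d);cv2.imwrite('pics/s3.png',cv2.resize(p[120:260,170:330,::-1],None,fx=4,fy=4))
dark=p.astype(int).sum(2)<110
b=dark&(W[...,2]>108)&(W[...,2]<126)&(abs(W[...,0]-614)<30)&(W[...,1]<220)&(W[...,1]>40);Q=W[b];print('bar',len(Q),np.median(Q,0),cv2.minAreaRect(Q[:,:2].astype(np.float32)))
k=dark&(W[...,2]>35)&(W[...,2]<90)&(W[...,0]>430)&(W[...,0]<540)&(abs(W[...,1]+40)<40);Q=W[k];print('side knob',len(Q),Q.min(0),Q.max(0))
E
```

```text
t 13.85 p [615.7 130.5 231. ] a 0.9 xz -0.9999 F [0.3 0.  0.6] gap 43.1 j [ 7.5 12.1 82.4 -0.3 85.   6.6]
to [440, -40, 225] -89 shift m [ 0.0051 -0.1784  0.1677] rotvec [89.9  -0.22 -0.61]
bar 218 [608.10602334 136.73570996 121.03741369] ((608.93896484375, 127.60990905761719), (125.52581787109375, 21.115638732910156), 88.62539672851562)
side knob 156 [455.2028463  -56.76687894  47.19748844] [481.3424692  -16.3054545   86.80328744]
```

View pics/s3.png

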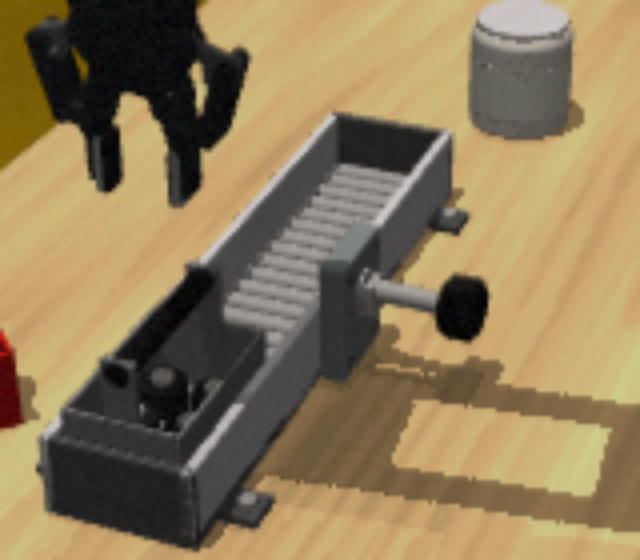

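The tote sits against the end stop; its front wall meets the end wall at crop (130,450). The knob is still out at crop (462,307). Now I go back to the knob.

Request:
carry_out(commands=[0.005,-0.149,0.169,89.9,-0.2,-0.6,-1,0.005,-0.149,0.169,89.9,-0.2,-0.6,-1,0.005,-0.149,0.169,89.9,-0.2,-0.6,-1,0.005,-0.149,0.169,89.9,-0.2,-0.6,-1,0.005,-0.149,0.169,89.9,-0.2,-0.6,-1,0.005,-0.149,0.169,89.9,-0.2,-0.6,-1,0.005,-0.149,0.169,89.9,-0.2,-0.6,-1,0.005,-0.149,0.169,89.9,-0.2,-0.6,-1,0.005,-0.149,0.169,89.9,-0.2,-0.6,-1,0.005,-0.149,0.169,89.9,-0.2,-0.6,-1,0.005,-0.149,0.169,89.9,-0.2,-0.6,-1,0.005,-0.149,0.169,89.9,-0.2,-0.6,-1])

```text
time: 15.4
tool_pos: [468.1, -41.0, 223.0]
tcp_rot: [3.1, 89.8, -175.8]
ft_force: [-0.2, 0.1, 0.2]
finger_gap: 85.7
```

```bash
python3 -c "
from h import *
st(); go([469,-41,61],-89)"
```

```text
t 15.4 p [468.1 -41.  223. ] a -88.95 xz -1.0 F [-0.2  0.1  0.2] gap 85.7 j [-1.120e+01 -1.200e+01  1.074e+02 -1.000e-01  8.480e+01  7.770e+01]
to [469, -41, 61] -89 shift m [ 0.162   0.     -0.0016] rotvec [ 0.05  0.23 -0.01]
```

Request:
carry_out(commands=[0.04,0,-0.001,0,0.2,0,-1,0.08,0,-0.001,0,0.2,0,-1,0.11,0,-0.001,0,0.2,0,-1,0.14,0,-0.001,0,0.2,0,-1,0.155,0,-0.001,0,0.2,0,-1,0.162,0,-0.001,0,0.2,0,-1,0.162,0,-0.001,0,0.2,0,-1,0.162,0,-0.001,0,0.2,0,-1])

```text
time: 16.4
tool_pos: [469.4, -41.2, 62.2]
tcp_rot: [155.1, 89.9, -23.8]
ft_force: [0.3, -0.4, 0.0]
finger_gap: 85.6
```

Request:
carry_out(commands=[0,0,0,0,0,0,0,0,0,0,0,0,0,0.2,0,0,0,0,0,0,1,0,0,0,0,0,0,1,0,0,0,0,0,0,1,0,0,0,0,0,0,1,0,0,0,0,0,0,1,0,0,0,0,0,0,1], grip_force=40)

```text
time: 17.4
tool_pos: [469.9, -42.2, 63.2]
tcp_rot: [131.6, 89.8, -47.4]
ft_force: [-3.7, -4.4, 7.4]
finger_gap: 44.7
```

Request:
carry_out(commands=[0,0,0,0,0,0,1,0,0,-0.005,0,0,0,1,0,0,-0.01,0,0,0,1,0,0,-0.015,0,0,0,1,0,0,-0.02,0,0,0,1,0,0,-0.025,0,0,0,1,0,0,-0.03,0,0,0,1,0,0,-0.033,0,0,0,1,0,0,-0.034,0,0,0,1,0,0,-0.034,0,0,0,1])

```text
time: 18.65
tool_pos: [502.0, -41.7, 63.2]
tcp_rot: [44.4, 89.8, -134.6]
ft_force: [-11.7, -1.8, 11.4]
finger_gap: 44.5
```

```bash
python3 -c "
from h import *
st()"
```

```text
t 18.65 p [502.  -41.7  63.2] a -88.93 xz -1.0 F [-11.7  -1.8  11.4] gap 44.5 j [-10.5   3.3 110.7  -0.2  66.2  78.5]
```

Request:
carry_out(commands=[0,0,-0.0003,0,0,0,1,0,0,-0.0003,0,0,0,-1,0,0,-0.0003,0,0,0,-1,0,0,-0.0003,0,0,0,-1,0,0,-0.0003,0,0,0,-1,0,0,-0.0003,0,0,0,-1,-0.03,0,-0.0003,0,0,0,-1,-0.07,0,0,0,0,0,-1,-0.12,0,0,0,0,0,-1,-0.17,0,0,0,0,0,-1,-0.19,0,0,0,0,0,-1,-0.19,0,0,0,0,0,-1])

```text
time: 20.15
tool_pos: [503.3, -41.3, 254.5]
tcp_rot: [95.3, 89.8, -83.6]
ft_force: [-0.7, 0.2, -0.8]
finger_gap: 85.1
```

```bash
python3 - <<'E'
from h import *
st()
p,d=snap('side','side4');W=cloud('side',d);cv2.imwrite('pics/s4.png',cv2.resize(p[120:260,170:330,::-1],None,fx=4,fy=4))
dark=p.astype(int).sum(2)<110
b=dark&(W[...,2]>108)&(W[...,2]<126)&(abs(W[...,0]-614)<30)&(W[...,1]<220)&(W[...,1]>40);Q=W[b];print('bar',len(Q),cv2.minAreaRect(Q[:,:2].astype(np.float32)))
k=dark&(W[...,2]>35)&(W[...,2]<90)&(W[...,0]>430)&(W[...,0]<520)&(abs(W[...,1]+40)<40);Q=W[k];print('side knob',len(Q),Q.min(0),Q.max(0))
p0=np.load('side0.npz')['p'].astype(int)
D=(abs(p.astype(int)-p0).sum(2)>90).astype(np.uint8)
for n,(a,b_,c,e) in dict(bottle=(265,340,120,170),wheel=(300,355,215,275),red=(185,240,115,180),tub=(118,158,283,318),carton=(138,180,335,375)).items(): print(n,D[a:b_,c:e].mean().round(3))
E
```

```text
t 20.15 p [503.3 -41.3 254.5] a -88.92 xz -1.0 F [-0.7  0.2 -0.8] gap 85.1 j [-10.4  -7.4 100.1  -0.2  87.3  78.5]
bar 214 ((608.7890625, 129.66705322265625), (123.10572052001953, 20.8472843170166), 88.0405044555664)
side knob 162 [487.02125864 -58.35743587  44.94694308] [515.47038645 -16.57099982  87.19158019]
bottle 0.0
wheel 0.0
red 0.0
tub 0.016
carton 0.0
```

View pics/s4.png

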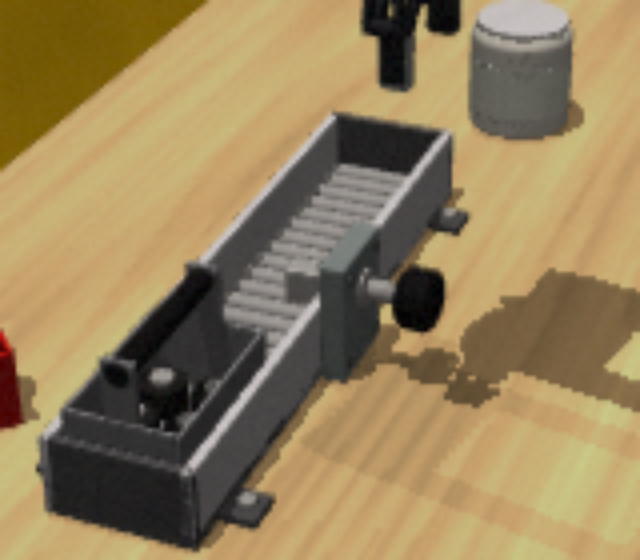

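The knob is home at crop (418,298), the tongue is back in the lane at (303,285) behind the tote, and the tote is at the stop. Handing in.

```bash
python3 -c "
from h import *
print(order.hand_in())"
```

```text
the job is handed in; nothing more can be done
None
```

The job is done and handed in at about 20 s of the 64 s allowed; hand-in gives no verdict.

- **What I did:** I pulled the knob out 32 mm and let go, and it stayed out. I then slid the grey tote by its carry bar along the lane, without lifting it, until it pressed on the end stop with about 10 N. Last, I pushed the knob 32 mm back home and let go.
- **Tote and knob:** In the last picture the knob head spans x 487–515, as at the start. The gate tongue is back in the lane behind the tote. The tote bar is at y ≈ 129, where 129 was expected at the stop.
- **Robot and bystanders:** The gripper is open and clear, with about 0 N on the wrist. The bottle, wheel, carton and the red tote show no change. The tub's patch of the picture differed by 1.6 %, which I put down to the gripper showing near it; the tub looks unmoved.
- **Small disagreements:** The side camera put the bar about 4 mm off in x from where the gripper held it, at 613. The knob was about 4 mm farther to −y than I first measured, which the grasp absorbed.

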